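# Press the blue label holder home behind the sprung lip of a reagent shelf

## Task

Draw the blue label holder up out of the oak rack and push it, foot first, down behind the sprung lip of the reagent shelf's label rail, in the bay directly in front of the blue-capped wash bottle, until its foot is fully home on the rubber strip in the rail. Finish while still gripping it and pressing it firmly down, upright and home, so that I can tighten the rail's clamp screws: do not let go, and do not ram it. Leave the other two label holders, the bottles and the glassware where they stand.

Things in the scene. Friction and masses are not known exactly. Their poses are not given: they have to be found in the camera images.
- holder_blue_mid (a point): Centre of the blue label holder, an upright plate 8 mm thick (its x), 80 wide (its y), 100 high (its z), 70 g, white with a blue card on both faces and a blue top edge; front and back alike. 50 mm above its foot. The foot is a 3 mm blade widening to 8 mm over the lowest 9 mm. Starts upright in a rack slot. Grip it across the 8 mm from above, in the upper half (say 35 mm below the top).
- holder_blue: The same blue label holder; origin at the middle of its foot, x through the thickness, y along the width, z up.
- holder_green_mid (a point): Centre (50 mm above the foot) of the green label holder, same shape; it stays in the rack.
- holder_amber_mid (a point): Centre (50 mm above the foot) of the orange label holder, same shape; it stays in the rack.
- rack: Fixed oak block 100 mm (x) by 200 (y), 30 high, origin at the centre of its underside. Three slots run along x at y = -75, 0, +75 mm, each 9.4 mm wide, 25 deep, floor 5 mm above the bench. A holder stands in each, its thickness along the rack's y; which colour is in which slot varies.
- shelf: Fixed low oak reagent shelf, aluminium label rail along its front edge. Origin on the bench, mid-length, straight below the front face of the rail's back plate; x points into the shelf, away from the robot, y along the rail, z up. Deck 94 mm high, x 0 to 203 mm, 400 mm long. Back plate: plane x = 0, top flush with the deck. The rail is an open-topped channel before it, x -17 mm to 0.
- seat: Black rubber strip along the bottom of the rail, same origin and axes as the shelf, top 66 mm above the bench. The foot is pressed onto it. The rail has three bays 120 mm apart, 114 mm wide between 6 mm grey dividers that reach 89 mm above the bench.
- bay_right (a point): Right bay (shelf y = -120 mm): where the middle of the holder's foot is when home and centred: on the strip, 4 mm in front of the back plate, holder flat on that plate, its x square to the rail (either face forward).
- bay_mid (a point): The same point of the middle bay (shelf y = 0).
- bay_left (a point): The same point of the left bay (shelf y = +120 mm).
- lip_right (a joint): Hinge angle (rad) of the right bay's lip, a bent metal leaf hinged at its bottom, sprung shut; 0 at rest, grows as its top is pushed out towards the robot. At rest its throat, 10 mm above the strip, is 6.5 mm from the back plate; above it flares to a 14 mm mouth 23 mm above the strip. A holder wedges it open to 0.1 to 0.2 against 1.5 to 2.5 N; pushing the holder down takes about 4 to 8 N, before it stops hard on the strip.
- lip_mid (a joint): The same for the middle bay's lip.
- lip_left (a joint): The same for the left bay's lip.
- bottle_blue_mid (a point): White wash bottle with blue cap, spout and band, 65 mm in diameter, about 205 mm high; point on its axis 80 mm above its underside. It stands on the deck behind the middle of one of the three bays, its axis about 120 mm behind the back plate; which bay varies.
- bottle_green_mid (a point): The same kind of bottle with green cap, behind another bay; point on its axis 80 mm above its underside.
- bottle_amber_mid (a point): Brown bottle with black cap, 68 mm in diameter, 170 mm high, behind the third bay; point on its axis 80 mm above its underside.
- beaker: Glass beaker on the bench, 70 mm across the rim, 85 mm high; origin at the centre of its underside.
- dropper_brown: Small brown dropper bottle, 32 mm in diameter, 94 mm high; origin at the centre of its underside.
- dropper_clear: Small clear dropper bottle, same size; origin at the centre of its underside.
Mind the look-alikes: they are no part of the job. What is shaped like the holder_blue but pink or yellow is not meant.

How it is judged:
By the outcome, as a careful person would: the job done as asked, in the order asked, and still so for the second after the job is handed in, while the arm keeps its last pose, push and grip.
It also fails if it takes over 40 s, if anything falls off the work surface, if the arm or the gripper's body presses on something with over 40 N, if the wrist force passes 120 N, or if a joint passes its speed limit or range.

## Robot

A 6-joint arm with a two-finger parallel gripper is mounted at the origin on the work surface. World frame = base frame: x ahead of the robot, y to its left, z up, the work surface at z = 0. Lengths are in m, angles in degrees, forces in N, time in s.
With the tool pointing down it reaches from about 0.3 to 0.85 m from the base axis. Payload 5.4 kg.
Tool frame: the origin (TCP) lies at the very end of the fingers, on their centre line; the grasp point (between the pads) lies env.grasp_offset behind it (env.grasp_offset is the distance from the TCP to the grasp point, in m); x points along the fingers, y is the direction in which the jaws open and shut, and the axes are right-handed (so a half turn about x gives the same grasp; the last joint's range is limited). The gripper opens to 85 mm and grips with 20 to 120 N. Pads are 22 mm wide; open, the fingers measure 114 mm over their backs; the gripper's body (76 mm by 85 mm) begins 54 mm behind the grasp point. The pads swing forward as they close: fully open they stand 13 mm farther back than shut.
Start: joints at [-80.678, 9.076, 91.501, -0, 79.423, -12.038], TCP at [0.209, -0.535, 0.231] pointing down, gripper open.
Joint ranges: [-166.64, 166.64], [-54.1, 131.32], [10.49, 154.53], [-73.88, 253.88], [9.74, 151.15], [-171.62, 171.62]. Speed limits (degrees/s): [147.25, 147.25, 180, 180, 180, 180].

## Interface

Orientations are given as [roll, pitch, yaw] about the fixed x, y, z axes, in that order (R = Rz(yaw) Ry(pitch) Rx(roll)).
In Python, from bench import env, read_camera, camera_info, order gives the robot as it stands.
- The arm moves only by the tool move_arm, never from a script. Its argument "deltas" is text: rows parted by semicolons, each of 7 numbers parted by spaces: the opening, from 0 (shut) to 1 (fully open), then the shift along the tool's x, y, z in mm, then the turn, a rotation vector about the tool's x, y, z in rad. In form: claw tx ty tz ax ay az; .... A call has 1 to 20 rows; each row shifts and turns the commanded pose from where the row before left it, along the tool's axes as they then stand; what a row does not reach is not made up. A row lasts 1/12 s, in which the tool goes at most 41.7 mm and 7.16 degrees, less where a joint would pass 70% of its speed; a pose out of reach is approached as far as the arm can. A call with a gripper value outside its range is refused whole. The fingers move at their own pace and stop on an object; "force" is the grip in N (left out, the last holds). Time passes only in rows, so rows that do not move let the fingers close. It gives the time, the measured TCP pose, the force and the opening at its end, in the units of the state.
- env.state(): the state, without advancing time (a new reading comes with each control period).
- read_camera(name): name is "scene" or "top" or "wrist"; returns (picture, depth): 384x512x3 uint8, blue, green, red; 384x512 float32, m along the optical axis (not along the pixel's ray), 0 where there is no reading.
- camera_info(name): a dict with "fx", "fy", "cx", "cy" (pixels), "world_from_camera" (4x4, takes a point from camera to world coordinates); the wrist camera has in their place "hand_eye" (4x4, takes a point from camera to tool coordinates, whose origin is the TCP and whose axes are the tool frame's). Camera axes: x right, y down, z forward; pixel columns grow to the right and rows downward; lengths in m; the calibration is good to about 2 mm. The wrist camera is an equidistant fisheye: a pixel r from the principal point sees the ray r / f radians off the axis. A picture is of the moment at which its call begins: read the wrist's pose just before it. camera_info takes no time and is no camera call.
- order.sign_off(): hands the job in, once; it reports no verdict.
The state is a dict: "clock": time; "joint_pos": joint angles; "dq": joint speeds; "effort": joint torques, N m; "eef_pos": TCP position; "eef_rot": TCP orientation; "wrist_force": force on the tool from outside, world axes, zero at the start; "torque": the same for the moment, N m; "opening": finger opening in m.
Only numpy, scipy, OpenCV 4.12 (cv2) and the standard library are available. Lean on these libraries where they do the work, as an engineer would, in place of code of your own. Each camera call takes 0.05 s, during which the arm holds its last target.

## Working session

There is one attempt and no reset: what is moved stays moved. The work goes in short steps, Python scripts to look and compute and a tool call to move; the robot and the scene stay as the last step left them, time stands still between calls to the robot, and variables do not carry over. Pictures are saved under pics/ and viewed, and the job is handed in when it is done.

Besides the shell and the picture viewer there is one more tool, called after ">>>" as name(argument=value, ...) on one line, values as JSON. move_arm: Moves the arm, as the interface text tells. Its arguments: {"type":"object","properties":{"deltas":{"type":"string"},"force":{"type":"number"}},"required":["deltas"]}

```bash
ls; mkdir -p pics; python3 - <<'E'
from bench import env, read_camera, camera_info
import cv2,numpy as np
print(env.state(), env.grasp_offset)
for n in ["scene","top","wrist"]:
    p,d=read_camera(n); cv2.imwrite(f"pics/{n}0.png",p); np.save(f"pics/{n}0.npy",d)
    print(n,camera_info(n))
E
```

```text
pics
{'clock': 0.0, 'joint_pos': array([-8.06764244e+01,  9.11367662e+00,  9.15723170e+01,  4.01378447e-05,
        7.94232907e+01, -1.20368850e+01]), 'dq': array([ 0.02660027, -0.10162692,  0.04047525, -0.04346562,  0.11745357,
        0.05042376]), 'effort': array([ 1.39846243e-04, -3.96008027e+01, -3.31425583e+01, -1.93860678e-04,
        8.58556858e-03, -1.03591461e-06]), 'eef_pos': array([ 0.20932437, -0.53489828,  0.23030558]), 'eef_rot': array([-102.05756358,   89.89071566,   99.30288961]), 'wrist_force': array([-0.21487044, -0.13222309,  0.12371244]), 'torque': array([-0.03522533,  0.00175412,  0.01663311]), 'opening': 0.08527921711571876} 0.0187
scene {'fx': 439.3751877195286, 'fy': 439.3751877195286, 'cx': 255.89087164030448, 'cy': 187.33538412327928, 'world_from_camera': array([[ 0.9571195 ,  0.21262068, -0.19676054,  0.72245921],
       [ 0.28957131, -0.72189974,  0.6284976 , -0.70535653],
       [-0.0084098 , -0.65852351, -0.75251316,  0.92799412],
       [ 0.        ,  0.        ,  0.        ,  1.        ]])}
top {'fx': 353.87051997486554, 'fy': 353.87051997486554, 'cx': 258.86239279382755, 'cy': 188.47471756153814, 'world_from_camera': array([[-0.02781296, -0.9969414 ,  0.07303624,  0.45609306],
       [-0.99945918,  0.02901668,  0.01547184, -0.02135704],
       [-0.01754379, -0.07256643, -0.99720927,  1.05679913],
       [ 0.        ,  0.        ,  0.        ,  1.        ]])}
wrist {'fx': 297.3186396354542, 'fy': 297.3186396354542, 'cx': 257.56405489243025, 'cy': 193.49044739007968, 'hand_eye': array([[ 5.70002150e-05, -2.81582507e-01,  9.59537018e-01,
        -1.42782878e-01],
       [ 9.99999941e-01,  3.41358302e-04,  4.07699902e-05,
        -1.30648905e-03],
       [-3.39026043e-04,  9.59536959e-01,  2.81582509e-01,
        -7.17684997e-02],
       [ 0.00000000e+00,  0.00000000e+00,  0.00000000e+00,
         1.00000000e+00]])}
```

View pics/scene0.png

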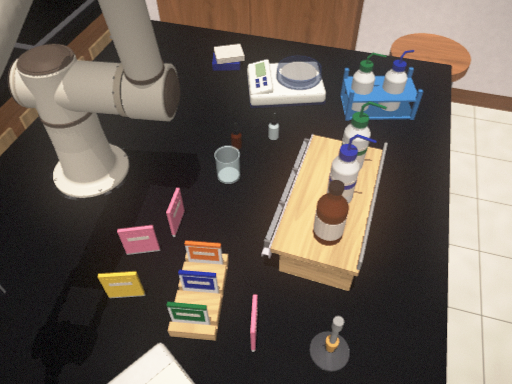

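View pics/top0.png

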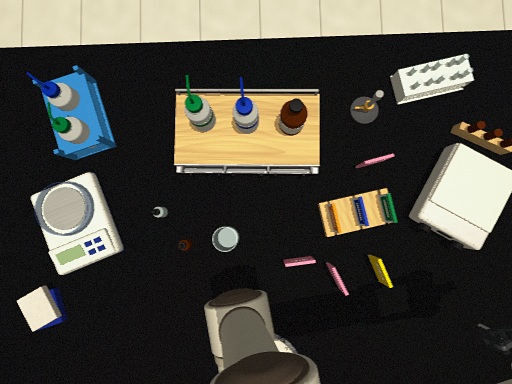

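View pics/wrist0.png

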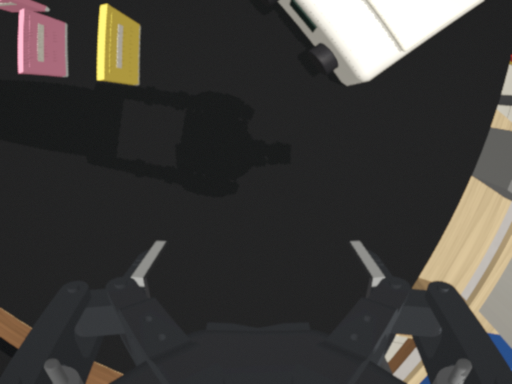

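```bash
cat > h.py <<'E'
import numpy as np, cv2
from bench import env, read_camera, camera_info
def cloud(d,ci):
    h,w=d.shape; u,v=np.meshgrid(np.arange(w),np.arange(h))
    P=np.stack([(u-ci['cx'])/ci['fx']*d,(v-ci['cy'])/ci['fy']*d,d],-1)
    T=ci['world_from_camera']; return P@T[:3,:3].T+T[:3,3]
def proj(P,ci):
    T=np.linalg.inv(ci['world_from_camera']); q=np.asarray(P)@T[:3,:3].T+T[:3,3]
    return np.stack([q[...,0]/q[...,2]*ci['fx']+ci['cx'],q[...,1]/q[...,2]*ci['fy']+ci['cy']],-1)
E
python3 - <<'E'
from h import *
ci=camera_info('top'); p=cv2.imread('pics/top0.png'); W=cloud(np.load('pics/top0.npy'),ci)
a=cv2.resize(p[80:180,165:330],None,fx=4.8,fy=4.8,interpolation=cv2.INTER_CUBIC);cv2.imwrite('pics/a.png',a)
a=cv2.resize(p[180:245,310:405],None,fx=8,fy=8,interpolation=cv2.INTER_CUBIC);cv2.imwrite('pics/b.png',a)
ci=camera_info('scene'); p=cv2.imread('pics/scene0.png')
a=cv2.resize(p[130:290,255:395],None,fx=3.7,fy=3.7,interpolation=cv2.INTER_CUBIC);cv2.imwrite('pics/c.png',a)
np.set_printoptions(precision=4,suppress=True)
for u in (185,210,235,260,285,310):
    print(u,[tuple(W[v,u].round(3)) for v in range(160,176)])
E
```

```text
185 [(np.float64(0.611), np.float64(0.195), np.float64(0.092)), (np.float64(0.608), np.float64(0.195), np.float64(0.093)), (np.float64(0.606), np.float64(0.195), np.float64(0.091)), (np.float64(0.603), np.float64(0.195), np.float64(0.092)), (np.float64(0.6), np.float64(0.195), np.float64(0.096)), (np.float64(0.599), np.float64(0.198), np.float64(0.083)), (np.float64(0.599), np.float64(0.201), np.float64(0.066)), (np.float64(0.596), np.float64(0.201), np.float64(0.066)), (np.float64(0.591), np.float64(0.199), np.float64(0.077)), (np.float64(0.587), np.float64(0.197), np.float64(0.086)), (np.float64(0.584), np.float64(0.196), np.float64(0.088)), (np.float64(0.585), np.float64(0.203), np.float64(0.058)), (np.float64(0.582), np.float64(0.203), np.float64(0.061)), (np.float64(0.587), np.float64(0.216), np.float64(-0.0)), (np.float64(0.584), np.float64(0.217), np.float64(-0.003)), (np.float64(0.581), np.float64(0.216), np.float64(-0.0))]
210 [(np.float64(0.609), np.float64(0.126), np.float64(0.093)), (np.float64(0.607), np.float64(0.126), np.float64(0.091)), (np.float64(0.604), np.float64(
[... 3916 characters left out ...]
, np.float64(-0.148), np.float64(0.095)), (np.float64(0.587), np.float64(-0.148), np.float64(0.096)), (np.float64(0.585), np.float64(-0.149), np.float64(0.088)), (np.float64(0.582), np.float64(-0.149), np.float64(0.087)), (np.float64(0.58), np.float64(-0.149), np.float64(0.086)), (np.float64(0.577), np.float64(-0.149), np.float64(0.085)), (np.float64(0.574), np.float64(-0.149), np.float64(0.086)), (np.float64(0.571), np.float64(-0.148), np.float64(0.09)), (np.float64(0.568), np.float64(-0.148), np.float64(0.087)), (np.float64(0.569), np.float64(-0.151), np.float64(0.061)), (np.float64(0.573), np.float64(-0.159), np.float64(-0.001)), (np.float64(0.57), np.float64(-0.159), np.float64(-0.001))]
```

View pics/a.png

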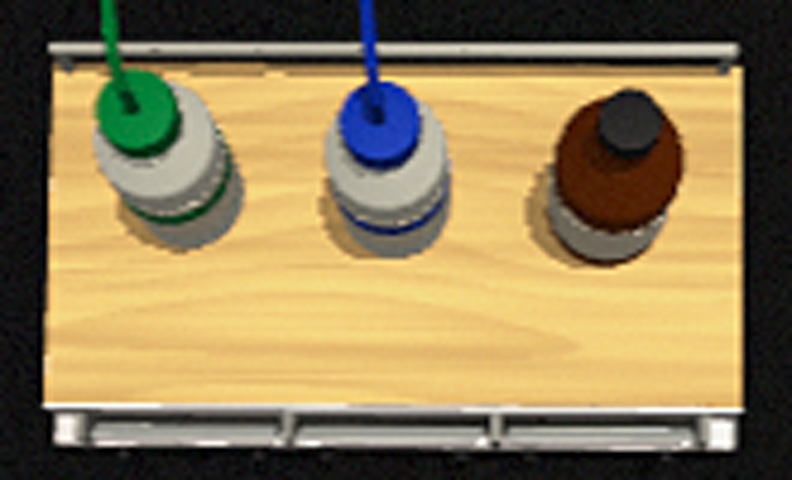

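View pics/b.png

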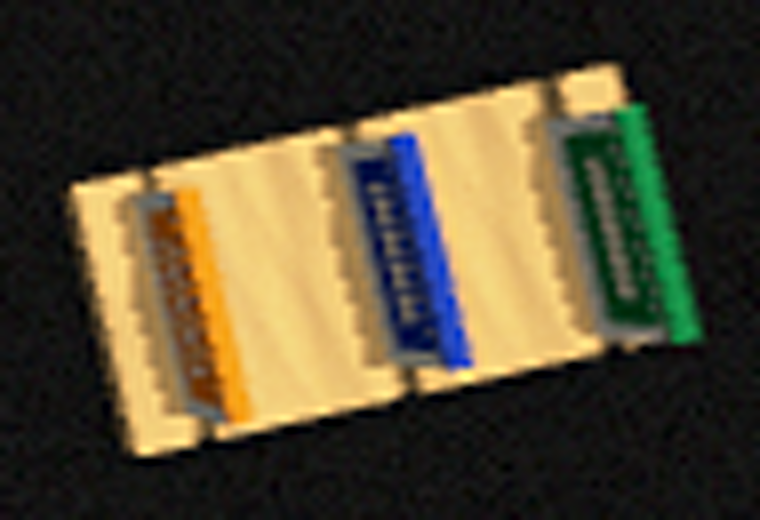

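View pics/c.png

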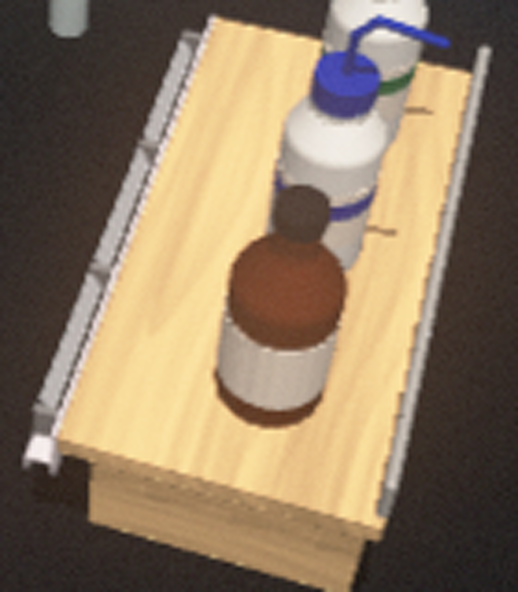

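```bash
cat >> h.py <<'E'
def ray(uv,ci,z):
    T=ci['world_from_camera']; d=np.array([(uv[0]-ci['cx'])/ci['fx'],(uv[1]-ci['cy'])/ci['fy'],1])@T[:3,:3].T
    return T[:3,3]+d*(z-T[2,3])/d[2]
E
python3 - <<'E'
from h import *
np.set_printoptions(precision=4,suppress=True)
for n in('top','scene'):
    ci=camera_info(n); p=cv2.imread(f'pics/{n}0.png'); W=cloud(np.load(f'pics/{n}0.npy'),ci)
    hsv=cv2.cvtColor(p,cv2.COLOR_BGR2HSV)
    H,S,V=[hsv[...,i].astype(int) for i in range(3)]
    blue=(H>105)&(H<130)&(S>150)&(V>60)
    reg=(W[...,0]>.3)&(W[...,0]<.6)&(W[...,1]<-.15)&(W[...,1]>-.6)&(W[...,2]>.095)&(W[...,2]<.115)
    for nm,m in (('blue',blue),('green',(H>50)&(H<90)&(S>100)),('amber',(H>5)&(H<22)&(S>130)&(W[...,2]>0.097))):
        m=m&reg
        v,u=np.nonzero(m)
        if len(u)<5: print(n,nm,len(u));continue
        r=cv2.minAreaRect(np.stack([u,v],1).astype(np.float32))
        P=np.array([ray((a,b),ci,.105) for a,b in zip(u,v)])
        c=P.mean(0); w,E=np.linalg.eigh(np.cov(P[:,:2].T)); e=E[:,1]
        t=(P[:,:2]-c[:2])@e
        print(n,nm,len(u),'mean',c,'mid',c[:2]+e*(t.min()+t.max())/2,'ang',np.degrees(np.arctan2(*e[::-1]))%180,'len',np.ptp(t),'cloud',W[m].mean(0))
    # rack: wood at z .03
    m=(W[...,2]>.02)&(W[...,2]<.04)&(W[...,0]>.3)&(W[...,0]<.6)&(W[...,1]<-.1)&(W[...,1]>-.6)&(S>60)&(H>10)&(H<25)
    v,u=np.nonzero(m); P=np.array([ray((a,b),ci,.03)[:2] for a,b in zip(u,v)],np.float32)
    print(n,'rack',cv2.minAreaRect(P))
    m=(W[...,2]>.085)&(W[...,2]<.102)&(W[...,0]>.5)&(W[...,1]<.25)&(W[...,1]>-.25)&(S>50)&(H>10)&(H<28)
    v,u=np.nonzero(m); P=np.array([ray((a,b),ci,.094)[:2] for a,b in zip(u,v)],np.float32)
    print(n,'deck',cv2.minAreaRect(P))
    if n=='top':
        g=cv2.cvtColor(p,cv2.COLOR_BGR2GRAY)
        for u in (190,230,270,300): print(u,g[158:178,u], p[160:168,u].tolist())
E
```

```text
top blue 106 mean [ 0.4585 -0.2826  0.105 ] mid [ 0.4572 -0.2828] ang 11.37101452788201 len 0.07774851487369157 cloud [ 0.4585 -0.2829  0.1037]
top green 113 mean [ 0.4646 -0.358   0.105 ] mid [ 0.4642 -0.3581] ang 11.303712720937341 len 0.0796302000896924 cloud [ 0.4646 -0.3583  0.1042]
top amber 107 mean [ 0.4407 -0.2102  0.105 ] mid [ 0.4416 -0.2101] ang 10.841990799885963 len 0.0797051402672499 cloud [ 0.4407 -0.2103  0.1045]
top rack ((0.42886003851890564, -0.3069729804992676), (0.23552843928337097, 0.2314487248659134), 33.93288803100586)
top deck ((0.6945454478263855, 0.024629399180412292), (0.3977768123149872, 0.1995014101266861), 87.8718032836914)
190 [202 203 198 189 187 187 253 135  54  36 142 149 161 171 205  37  46  27
  16  17] [[119, 194, 235], [109, 184, 228], [108, 182, 226], [107, 181, 228], [252, 252, 255], [126, 133, 141], [49, 54, 55], [33, 36, 37]]
230 [208 191 200 212 208 213 229 184  70  37  56 158 148 185 255  46   7   9
  16  20] [[118, 197, 238], [126, 212, 245], [121, 207, 243], [125, 213, 246], [217, 229, 234], [178, 183, 187], [68, 69, 73], [35, 38, 37]]

[... 411 characters left out ...]
, 89, 93], [32, 36, 38]]
scene blue 132 mean [ 0.457  -0.2857  0.105 ] mid [ 0.4563 -0.2858] ang 10.99774578061843 len 0.07982290769795786 cloud [ 0.4572 -0.2861  0.1057]
scene green 177 mean [ 0.463 -0.361  0.105] mid [ 0.463  -0.3611] ang 11.197031526066013 len 0.08053901936897932 cloud [ 0.4632 -0.3613  0.1055]
scene amber 170 mean [ 0.4395 -0.214   0.105 ] mid [ 0.4396 -0.214 ] ang 11.502365152697564 len 0.07990177211683498 cloud [ 0.4394 -0.2137  0.1046]
scene rack ((0.40081462264060974, -0.2995547950267792), (0.21138538420200348, 0.20497727394104004), 11.348182678222656)
scene deck ((0.6923498511314392, 0.018981173634529114), (0.4068986177444458, 0.19833724200725555), 88.1199951171875)
```

```bash
cat >> h.py <<'E'
from scipy.spatial.transform import Rotation as Ro
def pose(s=None):
    s=s or env.state(); return np.array(s['eef_pos']),Ro.from_euler('xyz',s['eef_rot'],degrees=True).as_matrix()
def target_R(yaw):  # tool y at angle yaw deg in world, tool x down
    a=np.radians(yaw); x=np.array([0,0,-1.]); y=np.array([np.cos(a),np.sin(a),0]); return np.stack([x,y,np.cross(x,y)],1)
def delta(pt,Rt):
    p,R=pose(); print('shift mm',((np.array(pt)-p)@R*1e3).round(2),'rot',Ro.from_matrix(R.T@Rt).as_rotvec().round(4), '| shift in target axes',((np.array(pt)-p)@Rt*1e3).round(2))
E
python3 - <<'E'
from h import *
p,R=pose(); print(R.round(3), np.degrees(np.arctan2(R[1,1],R[0,1])))
for y in (101.2,-78.8): delta([.457,-.284,.25],target_R(y))
W=cloud(np.load('pics/top0.npy'),camera_info('top'))
m=(W[...,0]>.15)&(W[...,0]<.55)&(W[...,1]<-.2)&(W[...,1]>-.62); print(W[m][:,2].max())
E
```

```text
[[-0.     0.364 -0.931]
 [ 0.001 -0.931 -0.364]
 [-1.    -0.001 -0.   ]] -68.64171328139173
shift mm [ -19.15 -143.64 -322.12] rot [-2.9643e+00 -2.1000e-03 -2.0000e-04] | shift in target axes [-19.45 198.17 291.73]
shift mm [ -19.15 -143.64 -322.12] rot [ 0.1773 -0.0002  0.0014] | shift in target axes [ -19.45 -198.17 -291.73]
0.5700619377449775
```

>>> move_arm(deltas="0.7 -6 -14.4 -32.2 0 0 0;0.7 -6 -14.4 -32.2 0 0 0;0.7 -6 -14.4 -32.2 0 0 0;0.7 -1 -14.4 -32.2 0 0 0;0.7 0 -14.4 -32.2 0 0 0;0.7 0 -14.4 -32.2 0 0 0;0.7 0 -14.4 -32.2 0 0 0;0.7 0 -14.4 -32.2 0 0 0;0.7 0 -14.4 -32.2 0 0 0;0.7 0 -14 -32.3 0 0 0;0.7 0 0 0 0.088 0 0;0.7 0 0 0 0.089 0 0;0.7 0 0 0 0 0 0;0.7 0 0 0 0 0 0")

```text
clock: 1.32
eef_pos: [0.457, -0.2843, 0.25]
eef_rot: [-54.0, 90.0, 137.3]
wrist_force: [-0.2, -0.0, -1.0]
opening: 0.0599
```

```bash
cat >> h.py <<'E'
def wuv(P,s=None):
    "world points -> wrist pixel"
    ci=camera_info('wrist'); p,R=pose(s); H=ci['hand_eye']
    q=(np.asarray(P)-p)@R; q=(q-H[:3,3])@H[:3,:3]
    th=np.arctan2(np.hypot(q[...,0],q[...,1]),q[...,2]); ph=np.arctan2(q[...,1],q[...,0])
    return np.stack([ci['cx']+ci['fx']*th*np.cos(ph),ci['cy']+ci['fy']*th*np.sin(ph)],-1)
def wray(uv,z,s=None):
    ci=camera_info('wrist'); p,R=pose(s); H=ci['hand_eye']
    uv=np.atleast_2d(np.asarray(uv,float)); dx=uv[:,0]-ci['cx'];dy=uv[:,1]-ci['cy']; r=np.hypot(dx,dy);th=r/ci['fx']
    d=np.stack([np.sin(th)*dx/r,np.sin(th)*dy/r,np.cos(th)],1)@H[:3,:3].T@R.T
    o=p+R@H[:3,3]; return o+d*((z-o[2])/d[:,2])[:,None]
E
python3 - <<'E'
from h import *
s=env.state();print(s['clock'],s['eef_pos'],s['joint_pos'])
p,d=read_camera('wrist'); cv2.imwrite('pics/w1.png',p)
q=p.copy()
a=np.radians(11.2);e=np.array([np.cos(a),np.sin(a)]);n=np.array([-e[1],e[0]])
for i in(-1,1):
  for j in (-1,1):
    P=np.r_[np.array([.457,-.284])+e*.04*i+n*.004*j,.105]; u=wuv(P,s); cv2.circle(q,tuple(u.round().astype(int).tolist()),2,(0,0,255),-1)
cv2.imwrite('pics/w1b.png',q)
E
```

```text
1.3167 [ 0.45696424 -0.28427952  0.24998287] [-4.47581712e+01  2.89458774e+00  9.60496748e+01 -1.28792900e-03
  8.10903052e+01  3.38791364e+01]
```

View pics/w1b.png

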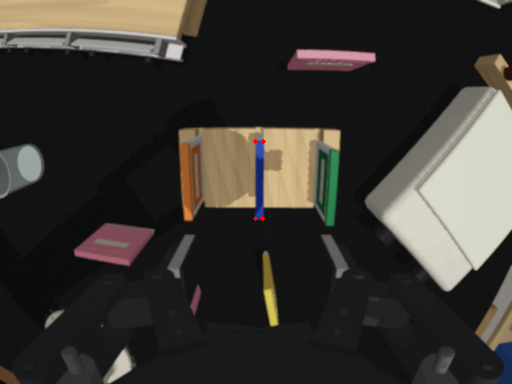

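```bash
python3 - <<'E'
from h import *
p=cv2.imread('pics/w1.png'); hsv=cv2.cvtColor(p,cv2.COLOR_BGR2HSV).astype(int)
m=(hsv[...,0]>105)&(hsv[...,0]<130)&(hsv[...,1]>150)&(hsv[...,2]>60)
m[:, :240]=0;m[:,280:]=0;m[:130]=0;m[230:]=0
v,u=np.nonzero(m);P=wray(np.stack([u,v],1),.105)[:,:2]
c=P.mean(0);w,E=np.linalg.eigh(np.cov(P.T));e=E[:,1];t=(P-c)@e;n=(P-c)@E[:,0]
print(c,c+e*(t.max()+t.min())/2,np.ptp(t),np.ptp(n),np.degrees(np.arctan2(e[1],e[0]))%180)
a=cv2.resize(p[120:235,170:350],None,fx=4.4,fy=4.4,interpolation=cv2.INTER_CUBIC);cv2.imwrite('pics/w1z.png',a)
E
```

```text
[ 0.45500618 -0.28511504] [ 0.45616975 -0.28488368] 0.07963150861726255 0.00924123455007037 11.245883675299325
```

View pics/w1z.png

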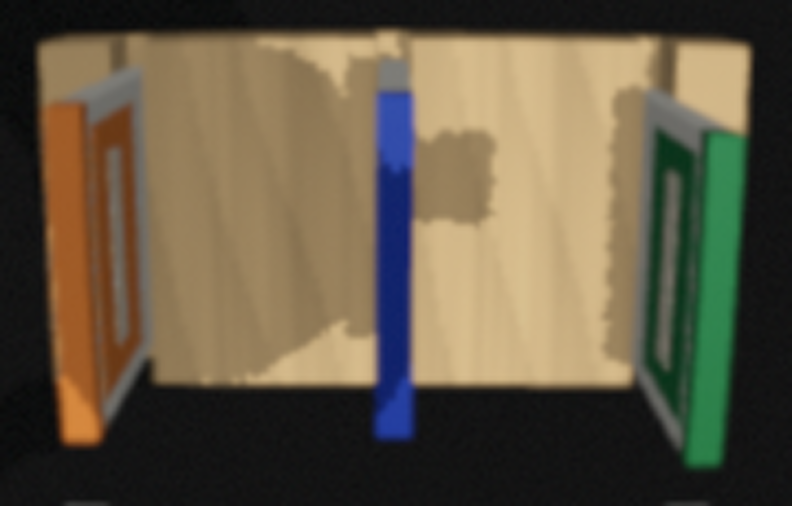

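```bash
python3 - <<'E'
from h import *
delta([.4562,-.2848,.053],target_R(-78.75))
E
```

```text
shift mm [197.07   0.23   0.66] rot [0.0015 0.0002 0.0004] | shift in target axes [1.9707e+02 1.6000e-01 7.1000e-01]
```

>>> move_arm(deltas="0.7 20 0.2 0.7 0.0015 0 0;0.7 30 0 0 0 0 0;0.7 30 0 0 0 0 0;0.7 30 0 0 0 0 0;0.7 30 0 0 0 0 0;0.7 27 0 0 0 0 0;0.7 20 0 0 0 0 0;0.7 10 0 0 0 0 0;0.7 0 0 0 0 0 0;0.3 0 0 0 0 0 0;0.2 0 0 0 0 0 0;0.1 0 0 0 0 0 0;0 0 0 0 0 0 0;0 0 0 0 0 0 0;0 0 0 0 0 0 0;0 0 0 0 0 0 0", force=70)

```text
clock: 2.7
eef_pos: [0.4573, -0.2857, 0.0548]
eef_rot: [122.2, 89.8, -46.7]
wrist_force: [-1.1, -0.3, 5.7]
opening: 0.0071
```

```bash
python3 - <<'E'
from h import *
s=env.state();print(s['clock'],s['eef_pos'],s['wrist_force'],s['torque'],s['opening'])
p,d=read_camera('wrist'); cv2.imwrite('pics/w2.png',p)
E
```

```text
2.7 [ 0.45734675 -0.28571537  0.05481846] [-1.06214381 -0.32336721  5.74138346] [-0.01855486  0.07311294 -0.00138838] 0.00714110062385729
```

View pics/w2.png

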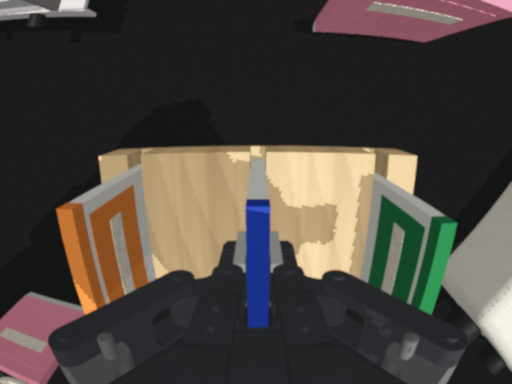

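>>> move_arm(deltas="0 -4 0 0 0 0 0;0 -8 0 0 0 0 0;0 -12 0 0 0 0 0;0 -16 0 0 0 0 0;0 -20 0 0 0 0 0;0 -25 0 0 0 0 0;0 -30 0 0 0 0 0;0 -30 0 0 0 0 0;0 -15 0 0 0 0 0;0 0 0 0 0 0 0;0 0 0 0 0 0 0")

```text
clock: 3.67
eef_pos: [0.4566, -0.2846, 0.2142]
eef_rot: [142.5, 89.9, -26.4]
wrist_force: [0.3, -0.2, -0.8]
opening: 0.0069
```

```bash
python3 - <<'E'
from h import *
s=env.state();print(s['clock'],s['eef_pos'],s['wrist_force'],s['torque'],s['opening'])
p,d=read_camera('wrist'); cv2.imwrite('pics/w3.png',p)
# deck estimates
ci=camera_info('top'); t=cv2.imread('pics/top0.png'); g=cv2.cvtColor(t,cv2.COLOR_BGR2GRAY).astype(float)
pts=[]
for u in range(182,316):
    col=g[160:170,u]; # falling edge after white strip
    k=np.argmax(col[:8]); 
    for j in range(k,9):
        if col[j]>130>=col[j+1]: v=160+j+(col[j]-130)/(col[j]-col[j+1]); pts.append(ray((u,v),ci,.094)[:2]); break
pts=np.array(pts); A=np.polyfit(pts[:,1],pts[:,0],1); r=pts[:,0]-np.polyval(A,pts[:,1]); ok=abs(r)<.0015; A=np.polyfit(pts[ok,1],pts[ok,0],1)
print('plate front x=',A, 'yaw',-np.degrees(np.arctan(A[0])), ok.sum(), len(ok), r[ok].std())
hsv=cv2.cvtColor(t,cv2.COLOR_BGR2HSV)
for v in (120,140,155):
    row=t[v].astype(int); print(v,row[170:180,1],row[315:325,1])
for v in (168,169,170): print(v,g[v,218:232].astype(int),g[v,262:276].astype(int))
E
```

```text
3.6667 [ 0.45660473 -0.28460654  0.21421087] [ 0.30875691 -0.19378617 -0.83871232] [-0.01693292  0.00813099  0.00063044] 0.00694138639173403
plate front x= [0.03736281 0.5899349 ] yaw -2.13973596972111 130 131 0.00031860090434428586
120 [ 15  17  22  17   3 167 203 203 200 206] [200 199 198 219 142   3  23  10  14  17]
140 [ 16  24   8  11  64 181 212 206 201 196] [206 204 207 213 133  10  15  17  18  20]
155 [ 21  22  16   0 183 205 194 192 197 193] [204 204 206 213 135   9  13  22  16  17]
168 [ 88  86  82  83  68  74 139 132  69  35  62  62  56  65] [ 31  25  27  35  20 132 167  99  29  36  41  41  39  38]
169 [155 156 157 156 117  86 139 129  71 105 146 158 158 155] [159 159 161 122  55 131 165 101  68 139 161 156 157 158]
170 [165 164 163 166 124 144 161 126  99 142 153 149 148 148] [149 151 149 135 100 135 163 116 107 146 150 150 148 150]
```

View pics/w3.png

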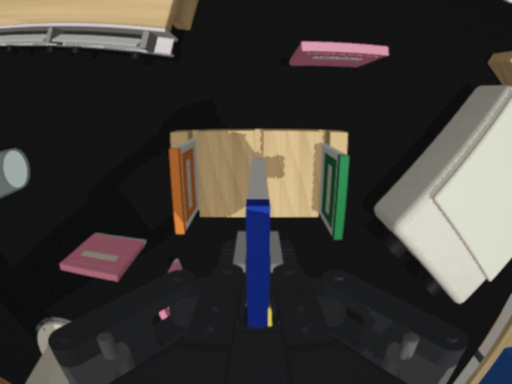

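```bash
python3 - <<'E'
from h import *
ci=camera_info('top')
a=ray((224.4,169),ci,.089);b=ray((268.2,169),ci,.089);print(a,b,(a+b)/2)
W=cloud(np.load('pics/top0.npy'),ci)
# deck ends
for v in (140,155): print(ray((174,v),ci,.094),ray((319,v),ci,.094))
yaw=np.radians(-2.14); X=np.array([np.cos(yaw),np.sin(yaw)]);Y=np.array([-X[1],X[0]])
c=(a+b)[:2]/2; y0=c[1]; O=np.array([0.58993+.03736*y0,y0]); print('O',O)
pt=np.r_[O-X*.007,.19]; print(pt)
delta(pt,target_R(-2.14))
E
```

```text
[0.58358003 0.08719312 0.089     ] [ 0.57994857 -0.03352939  0.089     ] [0.5817643  0.02683186 0.089     ]
[0.66790684 0.22464506 0.094     ] [ 0.65528864 -0.17532075  0.094     ]
[0.62598753 0.22507859 0.094     ] [ 0.61371177 -0.17365181  0.094     ]
O [0.59093244 0.02683186]
[0.58393732 0.02709325 0.19      ]
shift mm [  22.85 -280.48 -185.74] rot [-1.3391e+00 -5.0000e-04  2.0000e-03] | shift in target axes [  22.51  116.33 -315.67]
```

>>> move_arm(deltas="0 0 -14 -9.3 0 0 0;0 0 -28 -18.6 0 0 0;0 0 -30 -20 0 0 0;0 0 -30 -20 0 0 0;0 0 -30 -20 0 0 0;0 0 -30 -20 0 0 0;0 0 -30 -20 0 0 0;0 0 -30 -20 0 0 0;0 0 -30 -20 0 0 0;0 0 -20 -13.3 0 0 0;0 0 -8.5 -4.5 0 0 0;0 0 0 0 0 0 0")

```text
clock: 4.72
eef_pos: [0.5834, 0.0284, 0.211]
eef_rot: [-25.3, 89.7, 166.1]
wrist_force: [-0.4, 1.0, -1.1]
opening: 0.007
```

>>> move_arm(deltas="0 0 0 0 -0.06 0 0;0 0 0 0 -0.1 0 0;0 0 0 0 -0.11 0 0;0 0 0 0 -0.11 0 0;0 0 0 0 -0.11 0 0;0 0 0 0 -0.11 0 0;0 0 0 0 -0.11 0 0;0 0 0 0 -0.11 0 0;0 0 0 0 -0.11 0 0;0 0 0 0 -0.11 0 0;0 0 0 0 -0.11 0 0;0 0 0 0 -0.11 0 0;0 0 0 0 -0.079 0 0;0 0 0 0 0 0 0;0 0 0 0 0 0 0")

```text
clock: 5.97
eef_pos: [0.5837, 0.025, 0.2124]
eef_rot: [-84.9, 89.9, -177.3]
wrist_force: [0.4, 0.2, -0.8]
opening: 0.0073
```

```bash
python3 - <<'E'
from h import *
delta([.58394,.0271,.19],target_R(-2.14))
s=env.state();print(s['clock'],s['eef_pos'],s['wrist_force'],s['torque'],s['opening'])
p,d=read_camera('wrist'); cv2.imwrite('pics/w4.png',p)
yaw=np.radians(-2.14); X=np.array([np.cos(yaw),np.sin(yaw),0]);Y=np.array([-X[1],X[0],0])
O=np.array([.5909,.0268,0])
q=p.copy()
for x,y,z in [(0,-200,94),(0,-60,94),(0,0,94),(0,60,94),(0,200,94),(-17,-63,89),(-17,-57,89),(0,-63,89),(0,-57,89),(-4,0,66)]:
    u=wuv(O+X*x/1e3+Y*y/1e3+[0,0,z/1e3],s); print(x,y,z,u.round(1)); cv2.circle(q,tuple(u.round().astype(int).tolist()),1,(0,0,255),-1)
cv2.imwrite('pics/w4b.png',q)
t,d=read_camera('top'); cv2.imwrite('pics/t4.png',t)
E
```

```text
shift mm [22.42  0.24 -2.09] rot [-0.004   0.0002  0.0019] | shift in target axes [22.42  0.21 -2.08]
5.9667 [0.58365624 0.02502683 0.21241623] [ 0.36105425  0.21866516 -0.75843083] [-0.02915348  0.0432411  -0.01951469] 0.00728099973988159
0 -200 94 [264.6 347.5]
0 -60 94 [265.7 246.6]
0 0 94 [266.  187.3]
0 60 94 [266.2 120.9]
0 200 94 [265.4 -27.9]
-17 -63 89 [248.5 247.1]
-17 -57 89 [248.4 241.7]
0 -63 89 [265.6 247.1]
0 -57 89 [265.6 241.7]
-4 0 66 [261.3 180. ]
```

View pics/w4b.png

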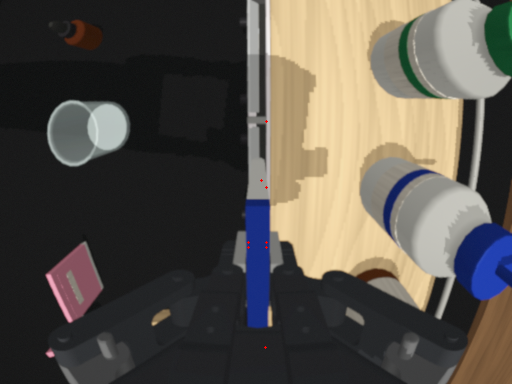

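```bash
python3 - <<'E'
import cv2
p=cv2.imread('pics/w4.png'); cv2.imwrite('pics/w4z.png',cv2.resize(p[90:240,215:320],None,fx=4,fy=4,interpolation=cv2.INTER_CUBIC))
p=cv2.imread('pics/w4b.png'); cv2.imwrite('pics/w4bz.png',cv2.resize(p[0:140,215:320],None,fx=4,fy=4,interpolation=cv2.INTER_NEAREST))
E
```

```text
(no output)
```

View pics/w4z.png

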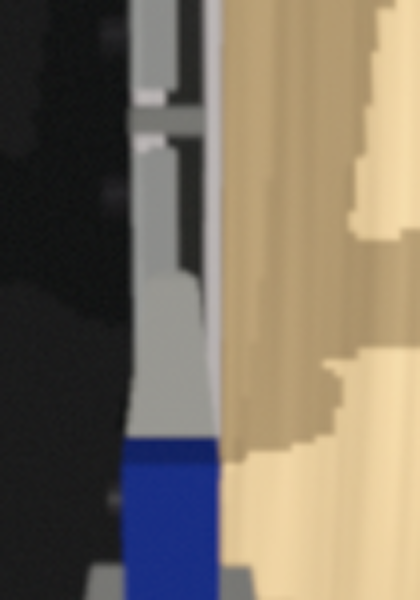

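View pics/w4bz.png

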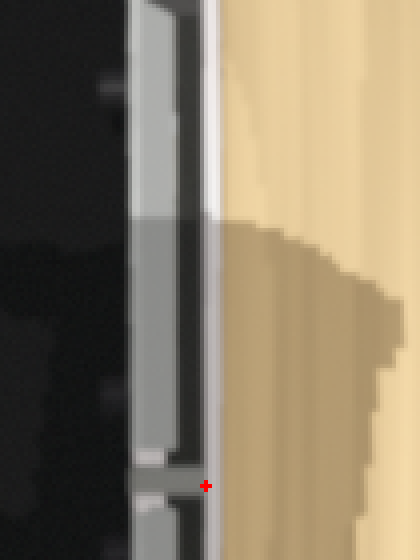

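>>> move_arm(deltas="0 10 1 -1 -0.004 0 0.002;0 20 1.2 -1.1 0 0 0;0 20 0 0 0 0 0;0 12 0 0 0 0 0;0 5 0 0 0 0 0;0 0 0 0 0 0 0;0 0 0 0 0 0 0")

```text
clock: 6.65
eef_pos: [0.5872, 0.0283, 0.1467]
eef_rot: [88.2, 89.9, -3.8]
wrist_force: [0.7, 0.2, -0.7]
opening: 0.0072
```

```bash
cat > chk.py <<'E'
from h import *
import sys
yaw=np.radians(-2.14); X=np.array([np.cos(yaw),np.sin(yaw),0]);Y=np.array([-X[1],X[0],0])
O=np.array([.5909,.0268,0])
s=env.state();p,R=pose(s);q=p-O
print(s['clock'],'shelf xyz TCP mm',(q@X*1e3).round(2),(q@Y*1e3).round(2),(p[2]*1e3).round(2),'F',(s['wrist_force']@X).round(2),(s['wrist_force']@Y).round(2),s['wrist_force'][2].round(2),'T',s['torque'].round(3),'op',s['opening'])
print('rot err',Ro.from_matrix(R.T@target_R(-2.14)).as_rotvec().round(4))
n=sys.argv[1]
for c,(r0,r1,c0,c1,f) in {'wrist':(60,340,200,330,2),'scene':(100,290,250,390,3)}.items():
    im,d=read_camera(c); cv2.imwrite(f'pics/{c}_{n}.png',cv2.resize(im[r0:r1,c0:c1],None,fx=f,fy=f,interpolation=cv2.INTER_CUBIC))
E
python3 chk.py 5
```

```text
6.65 shelf xyz TCP mm -3.79 1.33 146.68 F 0.73 0.19 -0.65 T [ 0.009 -0.019 -0.041] op 0.00723297032309781
rot err [ 0.0037  0.0001 -0.0025]
```

View pics/wrist_5.png

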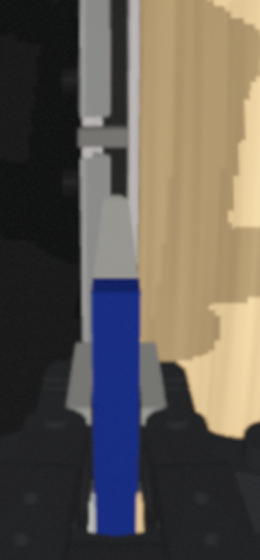

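View pics/scene_5.png

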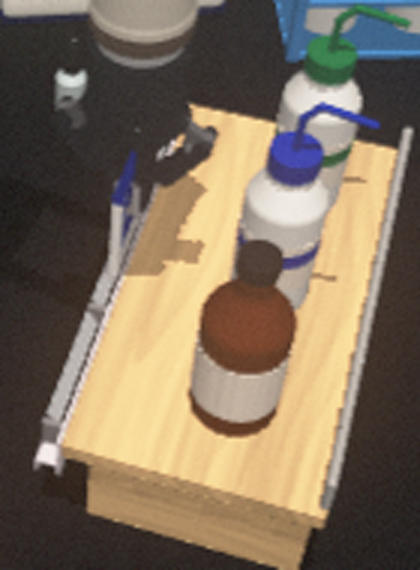

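```bash
python3 chk.py 6;python3 chk.py 6
```

```text
6.75 shelf xyz TCP mm -3.14 1.26 147.69 F 0.06 0.63 -0.63 T [ 0.004 -0.022 -0.035] op 0.0074325498189530435
rot err [ 0.0038  0.0003 -0.0044]
6.85 shelf xyz TCP mm -3.25 1.28 147.62 F 0.61 -0.14 -1.05 T [ 0.031 -0.003 -0.022] op 0.007315548762830233
rot err [ 0.0038  0.0003 -0.0043]
```

```bash
python3 - <<'E'
import cv2
p=cv2.imread('pics/wrist_6.png'); cv2.imwrite('pics/w6z.png',cv2.resize(p[60:330,60:180],None,fx=2.2,fy=2.2,interpolation=cv2.INTER_CUBIC))
E
```

```text
(no output)
```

View pics/w6z.png

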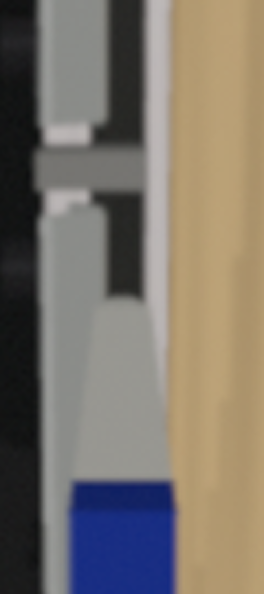

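>>> move_arm(deltas="0 0 -2 1.3 0.0038 0 -0.0043;0 0 0 0 0 0 0;0 3 0 0 0 0 0;0 3 0 0 0 0 0;0 3 0 0 0 0 0;0 0 0 0 0 0 0;0 0 0 0 0 0 0;0 0 0 0 0 0 0")

```text
clock: 7.62
eef_pos: [0.5848, 0.0271, 0.1372]
eef_rot: [-91.3, 89.9, 176.5]
wrist_force: [-0.1, -0.7, -1.3]
opening: 0.0072
```

```bash
python3 chk.py 7; python3 - <<'E'
import cv2
p=cv2.imread('pics/wrist_7.png'); cv2.imwrite('pics/w7z.png',cv2.resize(p[60:330,60:180],None,fx=2.2,fy=2.2,interpolation=cv2.INTER_CUBIC))
E
```

```text
7.6167 shelf xyz TCP mm -6.13 0.08 137.21 F -0.04 -0.66 -1.33 T [-0.033 -0.03   0.01 ] op 0.007195217909432455
rot err [ 0.     -0.0001  0.0024]
```

View pics/w7z.png

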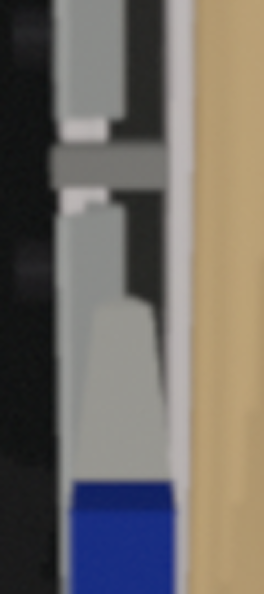

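```bash
python3 chk.py 8
```

```text
7.7167 shelf xyz TCP mm -5.98 0.05 137.44 F 0.74 0.78 -0.84 T [ 0.008 -0.055 -0.071] op 0.006926432976343605
rot err [0.0001 0.     0.002 ]
```

>>> move_arm(deltas="0 0 0.9 0 0 0 0.001;0 2.5 0 0 0 0 0;0 2.5 0 0 0 0 0;0 2.5 0 0 0 0 0;0 2.5 0 0 0 0 0;0 0 0 0 0 0 0;0 0 0 0 0 0 0")

```text
clock: 8.4
eef_pos: [0.5857, 0.0271, 0.1271]
eef_rot: [-93.1, 89.9, 174.7]
wrist_force: [1.0, -0.0, -0.3]
opening: 0.0071
```

```bash
python3 chk.py 9; python3 - <<'E'
import cv2
p=cv2.imread('pics/wrist_9.png'); cv2.imwrite('pics/w9z.png',cv2.resize(p[60:330,60:180],None,fx=2.2,fy=2.2,interpolation=cv2.INTER_CUBIC))
E
```

```text
8.4 shelf xyz TCP mm -5.25 0.07 127.13 F 1.02 0.01 -0.28 T [ 0.072 -0.037 -0.03 ] op 0.007093444953857451
rot err [-0.     -0.0001  0.0015]
```

View pics/w9z.png

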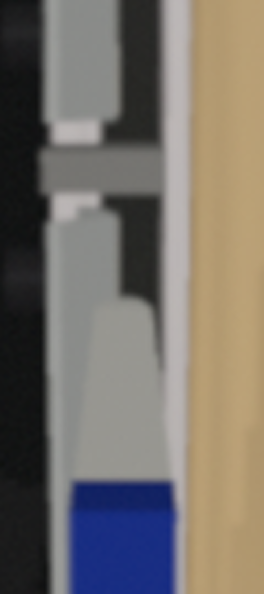

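>>> move_arm(deltas="0 1.5 0.3 0 0 0 0.001;0 1.5 0.3 0 0 0 0;0 1.5 0 0 0 0 0;0 1.5 0 0 0 0 0;0 1.5 0 0 0 0 0;0 0 0 0 0 0 0;0 0 0 0 0 0 0")

```text
clock: 9.08
eef_pos: [0.5869, 0.0269, 0.1202]
eef_rot: [83.1, 89.9, -9.1]
wrist_force: [3.1, -0.8, 2.6]
opening: 0.0076
```

```bash
python3 chk.py 10
```

```text
9.0833 shelf xyz TCP mm -3.98 -0.02 120.21 F 3.16 -0.66 2.58 T [-0.046 -0.588  0.009] op 0.007590068042494792
rot err [-0.      0.0002 -0.0013]
```

View pics/wrist_10.png

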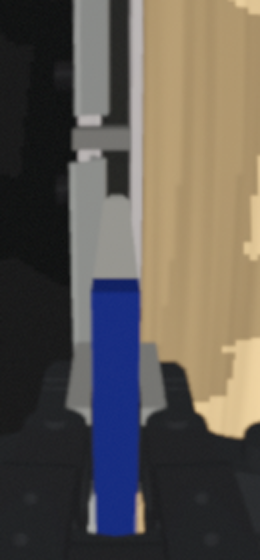

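>>> move_arm(deltas="0 1 0 0 0 0 0;0 1 0 0 0 0 0;0 1 0 0 0 0 0;0 1 0 0 0 0 0;0 0 0 0 0 0 0;0 0 0 0 0 0 0")

```text
clock: 9.68
eef_pos: [0.5862, 0.027, 0.1158]
eef_rot: [-85.6, 90.0, -177.7]
wrist_force: [2.2, -0.4, 3.9]
opening: 0.0073
```

```bash
python3 chk.py 11
```

```text
9.6833 shelf xyz TCP mm -4.66 0.03 115.84 F 2.22 -0.27 3.86 T [-0.027 -0.52   0.029] op 0.0072506688527185
rot err [0.0001 0.     0.0005]
```

>>> move_arm(deltas="0 0.7 0 0 0 0 0;0 0.7 0 0 0 0 0;0 0.6 0 0 0 0 0;0 0 0 0 0 0 0;0 0 0 0 0 0 0")

```text
clock: 10.2
eef_pos: [0.5865, 0.027, 0.1158]
eef_rot: [-17.1, 90.0, -109.2]
wrist_force: [-2.4, 0.1, 14.7]
opening: 0.0076
```

```bash
python3 chk.py 12
```

```text
10.2 shelf xyz TCP mm -4.38 0.02 115.76 F -2.44 -0.01 14.65 T [0.05  0.572 0.046] op 0.007628323257460883
rot err [0.0003 0.0003 0.0001]
```

>>> move_arm(deltas="0 0.6 0 0 0 0 0;0 0 0 0 0 0 0;0 0 0 0 0 0 0;0 0 0 0 0 0 0;0 0 0 0 0 0 0;0 0 0 0 0 0 0")

```text
clock: 10.8
eef_pos: [0.5866, 0.027, 0.1158]
eef_rot: [10.7, 90.0, -81.4]
wrist_force: [-3.6, -0.1, 17.1]
opening: 0.0072
```

```bash
python3 chk.py 13; python3 chk.py 14; python3 - <<'E'
from h import *
for c in('scene','wrist'):
    im,d=read_camera(c); cv2.imwrite(f'pics/{c}_f.png',im)
E
```

```text
10.8 shelf xyz TCP mm -4.29 0.01 115.77 F -3.54 -0.23 17.06 T [ 0.096  0.783 -0.023] op 0.007166130134035053
rot err [ 0.0003  0.0003 -0.0001]
10.9 shelf xyz TCP mm -4.3 0.03 115.77 F -3.53 0.23 16.25 T [0.137 0.821 0.04 ] op 0.007077594129490656
rot err [ 0.0003  0.0003 -0.    ]
```

View pics/scene_f.png

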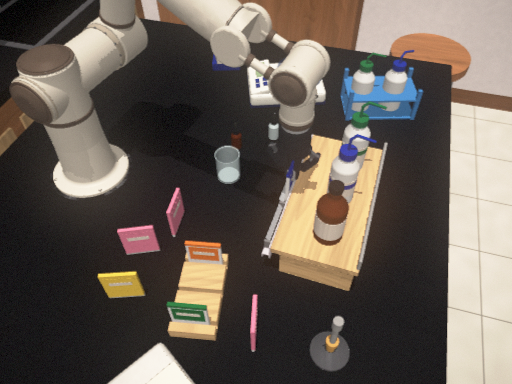

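View pics/wrist_14.png

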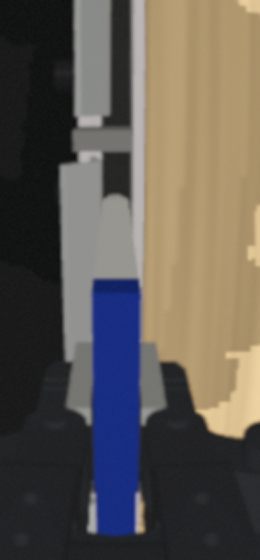

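View pics/scene_14.png

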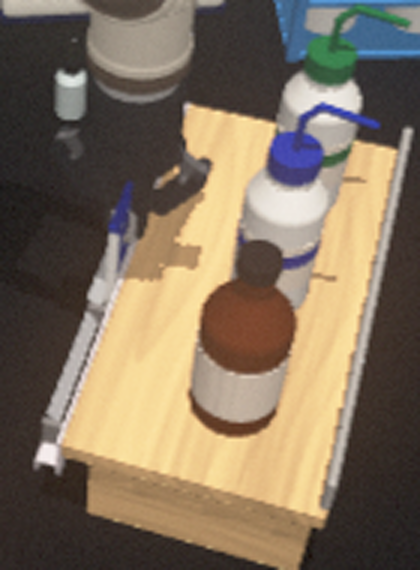

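```bash
python3 - <<'E'
from bench import order
print(order.sign_off())
E
```

```text
the job is handed in; nothing more can be done
None
```

I drew the blue label holder out of the rack's middle slot and pushed it foot first behind the lip of the middle bay, in front of the blue-capped wash bottle. The job is handed in with the arm still gripping at a 70 N setting and pressing down. The clock read about 11 s.

**Home:** the holder stopped hard where I expected the strip to be. The tool stayed at 115.8 mm while the downward push rose from about 4 N to 16–17 N. The lip opened visibly, the holder is upright within about 0.02°, and it is centred in the bay within about 0.1 mm.

**Position against the back plate:** the tool reads 4.3 mm in front of the plate against the nominal 4 mm, within the calibration error. A sideways force of about 3.5 N shows the holder is pressed lightly against the plate.

**Other objects:** in the last scene picture, the orange and green holders, bottles and glassware stand where they were.

**Checks that disagreed:** after each hover move the arm settled 1–2 mm away from where it had been sent. I corrected this from fresh readings before going in. Seating rests on the stop height, the force and the pictures; I could not see the foot on the strip directly.

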